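# Index the drill jig to the next hole

## Task

The bolt hole under the drill bush is done: turn the jig's round table one hole on. With your fingertips only, never gripping, push the black plunger cap down until it frees the table, swing the table anticlockwise (seen from above) to the very next hole of the index ring and not past it, and let the plunger spring fully back up so that the table is locked there. Nothing on the bench is to be picked up or pushed about.

Things in the scene. Friction and masses are not known exactly. Their poses are not given: they have to be found in the camera images.
- jig: Indexing drill jig, bolted down: green round base, 280 mm in diameter, hold-down ears at its +y and -y reaching 173 mm from the axis. Its steel index ring (top 40 mm above the bench) has eight 16 mm holes, every 45 degrees, on a 115 mm radius, joined by a slot. Origin: on the bench, on the table's turning axis; z up. Clamped flange below 90 mm, centre stud (13 mm radius) below 112 mm.
- faceplate (a joint): Angle of the round table (180 mm steel faceplate with clamped flange and a dark index arm carrying the plunger, reaching 136 mm from the axis): rad about the jig's axis, positive anticlockwise from above. About 0 at the start (locked, play 0.02 either way; arm along -x of the jig); next hole at +0.785. Freed, it turns with 1 to 2 N at the plunger and stays where it is left.
- plunger (a joint): Travel of the plunger, m: 0 = fully up, locked in a hole; 0.015 = bottom stop. Spring 4 N at the top, 9.5 N at the bottom. The table is free from about 0.0115 on. Let go between two holes it stays down at about 0.011 under the ring, the table still free; over the next hole it springs up by itself, centring the last 3 mm or so.
- plunger_top (a point): Centre of the flat top of the plunger's black round cap (36 mm in diameter, 10 mm thick), 115 mm from the jig's axis, 104 mm above the bench when fully up; it moves with the plunger. Below it a steel housing of 36 mm diameter, its top 78 mm above the bench. The table may also be swung by pushing the housing's flank; a finger against the cap's rim can keep it from rising.
- tray: Bystander: loose red plastic tray, 160 x 110 x 45 mm, origin at the centre of its underside.
- file: Bystander: loose hand file with a green handle, 250 mm long along its x (handle to -x), origin at its middle on the bench.
- brush: Bystander: loose bench brush, 200 mm long along its x (wooden handle to -x), origin at its middle on the bench.
- blank: Bystander: loose undrilled aluminium flange, 150 mm in diameter, 15 mm thick with a hub 27 mm high in all, origin at the centre of its underside.
- bush_top (a point): Top centre of the fixed drill bush, 133 mm above the bench and 55 mm from the jig's axis, on the jig's +x side. Its flat green arm (30 mm wide, top 128 mm) runs from there to a pillar 160 mm from the axis.

How it is judged:
By the outcome, as a careful person would: the job done as asked, in the order asked, and still so for the second after the job is handed in, with the robot touching nothing.
It also fails if it takes over 35 s, if anything falls off the work surface, if the arm or the gripper's body presses on something with over 40 N, if the wrist force passes 120 N, or if a joint passes its speed limit or range.

## Robot

A 6-joint arm with a two-finger parallel gripper is mounted at the origin on the work surface. World frame = base frame: x ahead of the robot, y to its left, z up, the work surface at z = 0. Lengths are in m, angles in degrees, forces in N, time in s.
With the tool pointing down it reaches from about 0.225 to 0.875 m from the base axis. Payload 3.4 kg.
Tool frame: the origin (TCP) lies on the centre line of the jaws, within the pads' length; the fingertips stand 17 mm ahead of it and the grasp point (between the pads) lies 2 mm behind it; y points along the fingers, z is the direction in which the jaws open and shut, and the axes are right-handed (so a half turn about y gives the same grasp; the last joint's range is limited). The gripper opens to 85 mm and grips with 20 to 120 N. Pads are 22 mm wide; open, the fingers measure 114 mm over their backs; the gripper's body (76 mm by 85 mm) begins 54 mm behind the grasp point. The pads swing forward as they close: fully open they stand 13 mm farther back than shut.
Start: joints at [-81.131, 15.808, 86.224, -0, 77.962, -6.933], TCP at [0.157, -0.553, 0.248] pointing down, gripper open.
Joint ranges: [-165.64, 165.64], [-43.16, 119.46], [12.63, 154.43], [-67.54, 247.53], [6.08, 155.33], [-154.97, 154.97]. Speed limits (degrees/s): [147.25, 147.25, 180, 180, 180, 180].

## Interface

Orientations are given as [roll, pitch, yaw] about the fixed x, y, z axes, in that order (R = Rz(yaw) Ry(pitch) Rx(roll)).
In Python, from bench import bot, vision, workorder gives the robot as it stands.
- The arm moves only by the tool servo_tool, never from a script. Its argument "steps" is a list of rows, each a list of 7 numbers: the shift along the tool's x, y, z in m, then the turn, a rotation vector about the tool's x, y, z in units of 5 degrees (1.0 is 5 degrees), then the opening, from 0 (shut) to 1 (fully open). In form: [[x, y, z, rx, ry, rz, claw], ...]. A call has 1 to 5 rows; each row shifts and turns the commanded pose from where the row before left it, along the tool's axes as they then stand; what a row does not reach is not made up. A row lasts 1/12 s, in which the tool goes at most 41.7 mm and 7.16 degrees, less where a joint would pass 70% of its speed; a pose out of reach is approached as far as the arm can. A call with a gripper value outside its range is refused whole. The fingers move at their own pace and stop on an object; "newtons" is the grip in N (left out, the last holds). Time passes only in rows, so rows that do not move let the fingers close. It gives the time, the measured TCP pose, the force and the opening at its end, in the units of the state.
- bot.sense(): the state, without advancing time (a new reading comes with each control period).
- vision.read_camera(name): name is "scene" or "top" or "wrist"; returns a dict with "color" (420x560x3 uint8, blue, green, red), "fx", "fy", "cx", "cy" (pixels), "k1" (the pictures are not rectified: a ray, as slopes to the right and down, at radius r is drawn at 1 + k1 r^2 times it, then the intrinsics apply), "extrinsics" (4x4, takes a point from camera to world coordinates). Camera axes: x right, y down, z forward; pixel columns grow to the right and rows downward; lengths in m; the calibration is good to about 2 mm. A picture is of the moment at which its call begins. There is no depth.
- workorder.sign_off(): hands the job in, once; it reports no verdict.
The state is a dict: "time_s": time; "q": joint angles; "dq": joint speeds; "tau": joint torques, N m; "position": TCP position; "orientation": TCP orientation; "ft_force": force on the tool from outside, world axes, zero at the start; "wrist_torque": the same for the moment, N m; "gripper_width": opening from 0.0 (shut) to 1.0 (fully open).
Only numpy, scipy, OpenCV 4.12 (cv2) and the standard library are available. Lean on these libraries where they do the work, as an engineer would, in place of code of your own. Each camera call takes 0.05 s, during which the arm holds its last target. There are 200 camera calls.

## Working session

There is one attempt and no reset: what is moved stays moved. The work goes in short steps, Python scripts to look and compute and a tool call to move; the robot and the scene stay as the last step left them, time stands still between calls to the robot, and variables do not carry over. Pictures are saved under pics/ and viewed, about 8 in all and at most 12, crops included, and the job is handed in when it is done.

Besides the shell and the picture viewer there is one more tool, called after ">>>" in YAML: its name, and indented under it one key for each argument. servo_tool: Moves the arm, as the interface text tells. Its arguments: {"type":"object","properties":{"steps":{"type":"array","items":{"type":"array","items":{"type":"number"}}},"newtons":{"type":"number"}},"required":["steps"]}

```bash
mkdir -p pics; python3 - <<'E'
from bench import bot,vision
import cv2,pickle,numpy as np
s=bot.sense();print(s)
d={n:vision.read_camera(n) for n in("top","scene")}
pickle.dump(d,open("cams.pkl","wb"))
for n in d:
    c=d[n];print(n,c["fx"],c["fy"],c["cx"],c["cy"],c["k1"],np.round(c["extrinsics"],3).tolist())
    cv2.imwrite(f"pics/{n}0.png",c["color"])
E
```

```text
{'time_s': 0.0, 'q': array([-8.11318450e+01,  1.58472125e+01,  8.62953102e+01,  1.29870496e-03,
        7.79620203e+01, -6.93267609e+00]), 'dq': array([ 0.02589924,  0.02372825,  0.05449792, -0.05863385, -0.15071107,
       -0.03692527]), 'tau': array([ 4.53495286e-04, -4.16774118e+01, -2.45813048e+01, -1.95232758e-05,
        1.10033015e-02, -5.31151784e-06]), 'position': array([ 0.15649524, -0.5527767 ,  0.24744313]), 'orientation': array([-9.01036254e+01,  1.38790166e-02, -1.64199453e+02]), 'ft_force': array([-0.30708504,  0.4396204 , -0.59102871]), 'wrist_torque': array([-0.00558445,  0.0203287 , -0.00790218]), 'gripper_width': 1.0018630536705768}
top 476.4684529236319 476.4684529236319 280.19226403947414 213.02157901524524 0.00048462259265451307 [[-0.019, -0.994, 0.105, 0.369], [-1.0, 0.02, 0.004, 0.011], [-0.006, -0.105, -0.994, 1.244], [0.0, 0.0, 0.0, 1.0]]
scene 515.3695518478492 515.3695518478492 276.210707896534 209.84980732137186 0.05061532033611956 [[0.174, 0.841, -0.512, 1.175], [0.985, -0.153, 0.084, -0.097], [-0.008, -0.519, -0.855, 1.215], [0.0, 0.0, 0.0, 1.0]]
```

View pics/top0.png

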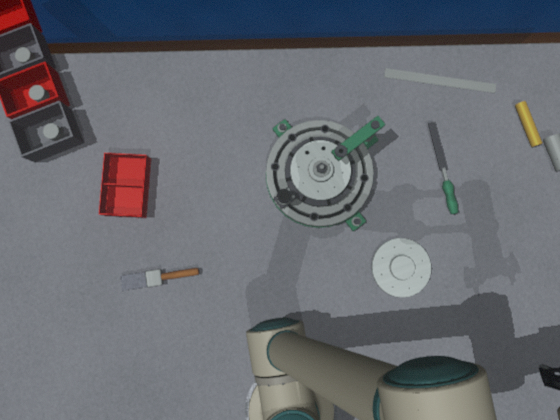

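View pics/scene0.png

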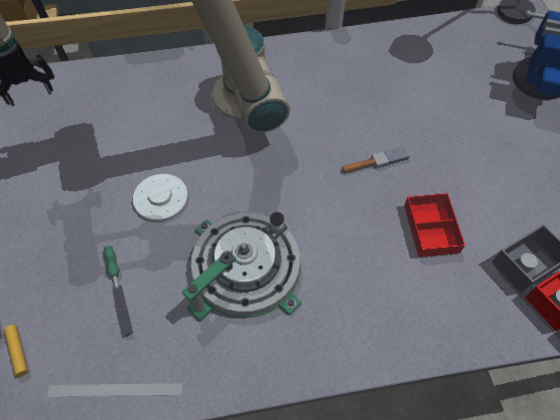

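The top view shows the jig with its stud at about (321,169), the black cap at (285,196) and the green bush arm running from (341,152) to (378,123). In the scene view the cap is at (277,219) and the stud at (244,250). Next I'll measure these.

```bash
cat > h.py <<'E'
import numpy as np,cv2
def ray(c,u,v):
    K=np.array([[c["fx"],0,c["cx"]],[0,c["fy"],c["cy"]],[0,0,1]])
    p=cv2.undistortPoints(np.array([[[u,v]]],float),K,np.array([c["k1"],0,0,0]))[0,0]
    E=c["extrinsics"];return E[:3,3],E[:3,:3]@np.array([p[0],p[1],1])
def onz(c,u,v,z):
    o,d=ray(c,u,v);return o+d*(z-o[2])/d[2]
def cross(r1,r2):
    (a,d),(b,e)=r1,r2
    t=np.linalg.lstsq(np.c_[d,-e],b-a,rcond=None)[0]
    p,q=a+t[0]*d,b+t[1]*e;return (p+q)/2,np.linalg.norm(p-q)
def blob(img,x0,y0,w,th):
    g=img[y0-w:y0+w,x0-w:x0+w].max(2)
    n,l,s,ce=cv2.connectedComponentsWithStats((g<th).astype(np.uint8))
    for i in range(1,n):
        if s[i,4]>25: print(" blob",ce[i]+[x0-w,y0-w],s[i].tolist())
E
python3 - <<'E'
import pickle,cv2,numpy as np
from h import *
d=pickle.load(open("cams.pkl","rb"))
t,s=d["top"],d["scene"]
for th in(45,60): 
    print(th);blob(t["color"],285,196,16,th);blob(s["color"],277,219,16,th)
# green base discs: outer circle of the jig via non-gray? show crops
a=cv2.resize(t["color"][105:240,255:395],None,fx=4,fy=4,interpolation=cv2.INTER_CUBIC)
b=cv2.resize(s["color"][200:325,180:310],None,fx=4,fy=4,interpolation=cv2.INTER_CUBIC)[:540]
b=cv2.copyMakeBorder(b,0,540-b.shape[0],0,0,cv2.BORDER_CONSTANT)
o=np.hstack([a,b]);cv2.imwrite("pics/crop.png",cv2.resize(o,None,fx=.74,fy=.74))
for p,z in(((285,196),.104),((321,169),.112),((341,152),.133)):print(p,onz(t,*p,z))
for p,z in(((277,219),.104),((244,250),.112),((227,257),.133)):print(p,onz(s,*p,z))
E
```

```text
45
60
 blob [284.23783784 193.97297297] [5, 0, 25, 23, 185]
 blob [292.40740741 207.59259259] [19, 24, 11, 8, 27]
 blob [276.27819549 218.64661654] [9, 10, 13, 13, 133]
(285, 196) [0.52985409 0.00359535 0.104     ]
(321, 169) [ 0.59263937 -0.08445156  0.112     ]
(341, 152) [ 0.62847135 -0.13128304  0.133     ]
(277, 219) [0.53641716 0.00906356 0.104     ]
(244, 250) [ 0.61129214 -0.08429067  0.112     ]
(227, 257) [ 0.63294583 -0.12601482  0.133     ]
```

View pics/crop.png

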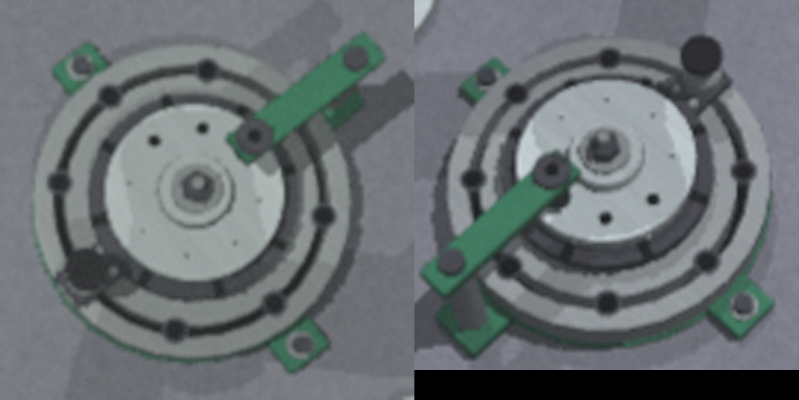

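The crop shows the cap, stud and bush plus 6 and 7 clear ring holes in the two views, so I'll fit the hole circle at z = 40 mm for the axis and yaw.

```bash
cat > m.py <<'E'
import pickle
from h import *
from scipy.optimize import least_squares
d=pickle.load(open("cams.pkl","rb"))
T=lambda x,y:(d["top"],255+x/2.96,105+y/2.96)
S=lambda x,y:(d["scene"],180+(x-414.4)/2.96,200+y/2.96)
ht=[T(*p) for p in[(207,70),(110,96),(59,183),(323,215),(274,303),(175,330)]]
hs=[S(*p) for p in[(609,58),(516,93),(473,179),(508,265),(607,303),(707,261),(743,171)]]
def fit(h):
    P=np.array([onz(*a,.04)[:2] for a in h])
    def f(q):
        v=P-q[:2];a=np.arctan2(v[:,1],v[:,0])-q[2]
        a=a-np.round(a/(np.pi/4))*np.pi/4+q[2]
        k=np.round((np.arctan2(v[:,1],v[:,0])-q[2])/(np.pi/4))*np.pi/4+q[2]
        return (v-.115*np.c_[np.cos(k),np.sin(k)]).ravel()
    r=least_squares(f,[.6,-.084,np.radians(-38)])
    print("centre",r.x[:2],"yaw",np.degrees(r.x[2]),"rms",np.sqrt(np.mean(r.fun**2)));return r.x
for h in(ht,hs,ht+hs):q=fit(h)
print("cap pred",q[:2]-.115*np.array([np.cos(q[2]),np.sin(q[2])]))
for a,b in((T(87,270),S(701,55)),(T(199,185),S(604,143)),(T(254,136),S(551,170))):print(cross(ray(*a),ray(*b)))
print([onz(*a,.104) for a in(T(87,270),S(701,55))])
E
python3 m.py
```

```text
centre [ 0.59874484 -0.08662048] yaw -53.39784211384077 rms 0.0002680277816982776
centre [ 0.6000109  -0.08339035] yaw -53.625283791855125 rms 0.0005177772358918224
centre [ 0.59940694 -0.08489567] yaw -53.46730407647428 rms 0.00129280990014916
cap pred [0.53094958 0.00750882]
(array([0.53069559, 0.0072817 , 0.09678468]), np.float64(0.004541840957208808))
(array([ 0.59934204, -0.08602608,  0.09831288]), np.float64(0.00541261867449446))
(array([ 0.63191338, -0.12973683,  0.12999955]), np.float64(0.003135230632736382))
[array([0.52935715, 0.00507379, 0.104     ]), array([0.53514835, 0.00884408, 0.104     ])]
```

The hole fit puts the axis at (0.599, -0.085) and the jig yaw at -53.5°. The cap should then be at (0.531, 0.0075), and the two-view ray gives (0.5307, 0.0073), so they agree. I'll go above the cap with the fingers shut.

>>> servo_tool:
  steps:
    - [-0.0256,0,-0.0219,0,0,0,0]
    - [-0.0256,0,-0.0219,0,0,0,0]
    - [-0.0256,0,-0.0219,0,0,0,0]
    - [-0.0256,0,-0.0219,0,0,0,0]
    - [-0.0256,0,-0.0219,0,0,0,0]

```text
time_s: 0.52
position: [0.2504, -0.4115, 0.2478]
orientation: [-90.1, 0.0, -164.2]
ft_force: [0.1, 0.5, 0.1]
gripper_width: 0.298
```

>>> servo_tool:
  steps:
    - [-0.0256,0,-0.0219,0,0,0,0]
    - [-0.0256,0,-0.0219,0,0,0,0]
    - [-0.0256,0,-0.0219,0,0,0,0]
    - [-0.0256,0,-0.0219,0,0,0,0]
    - [-0.0256,0,-0.0219,0,0,0,0]

```text
time_s: 0.93
position: [0.3437, -0.2712, 0.2481]
orientation: [-90.0, -0.0, -164.2]
ft_force: [1.1, -0.3, -0.2]
gripper_width: -0.002
```

>>> servo_tool:
  steps:
    - [-0.0256,0,-0.0219,0,0,0,0]
    - [-0.0256,0,-0.0219,0,0,0,0]
    - [-0.0256,0,-0.0219,0,0,0,0]
    - [-0.0256,0,-0.0219,0,0,0,0]
    - [-0.0256,0,-0.0219,0,0,0,0]

```text
time_s: 1.35
position: [0.437, -0.131, 0.2481]
orientation: [-90.0, -0.0, -164.2]
ft_force: [-0.2, -1.0, -0.5]
gripper_width: -0.001
```

>>> servo_tool:
  steps:
    - [-0.0256,0,-0.0219,0,0,0,0]
    - [-0.0256,0,-0.0219,0,0,0,0]
    - [-0.0256,0,-0.0219,0,0,0,0]
    - [-0.0256,0,-0.0219,0,0,0,0]
    - [-0.0256,0,-0.0219,0,0,0,0]

```text
time_s: 1.77
position: [0.5303, 0.0092, 0.2479]
orientation: [-90.0, -0.0, -164.2]
ft_force: [0.1, -0.3, -0.6]
gripper_width: 0.0
```

>>> servo_tool:
  steps:
    - [0,0,0,0,1.24,0,0]
    - [0,0,0,0,1.24,0,0]
    - [0,0,0,0,1.24,0,0]
    - [0,0,0,0,1.24,0,0]
    - [0,0,0,0,1.24,0,0]

```text
time_s: 2.18
position: [0.5297, 0.0078, 0.2477]
orientation: [-90.0, -0.1, 164.5]
ft_force: [-0.3, -0.0, -0.5]
gripper_width: -0.0
```

>>> servo_tool:
  steps:
    - [0,0.025,0,0,0,0,0]
    - [0,0.025,0,0,0,0,0]
    - [0,0.025,0,0,0,0,0]
    - [0,0.025,0,0,0,0,0]
    - [0,0.01,0,0,0,0,0]

```text
time_s: 2.6
position: [0.5274, 0.0078, 0.1348]
orientation: [-89.9, -0.4, 164.8]
ft_force: [-1.0, 0.2, 0.1]
gripper_width: 0.007
```

```bash
python3 - <<'E'
from bench import bot,vision
import cv2,numpy as np
a=vision.read_camera("wrist")["color"];b=vision.read_camera("scene")["color"]
b=cv2.resize(b[130:300,190:330],None,fx=2.47,fy=2.47)[:420]
b=cv2.copyMakeBorder(b,0,420-b.shape[0],0,0,cv2.BORDER_CONSTANT)
cv2.imwrite("pics/w1.png",cv2.resize(np.hstack([a,b]),None,fx=.88,fy=.88)[:,:800])
print(bot.sense()["position"],bot.sense()["ft_force"])
E
```

```text
[0.52825598 0.00772318 0.13622975] [ 0.30272081 -0.05140815  0.66413043]
```

View pics/w1.png

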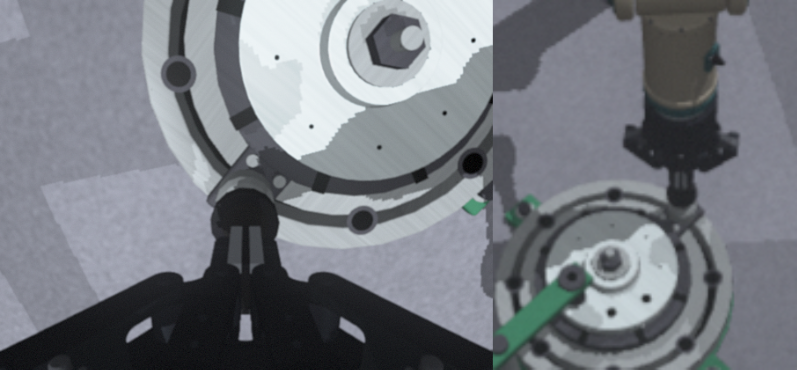

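The shut fingertips are over the cap (wrist view, about (245,215)) and roughly 15 mm above it. I'll press down in small steps and watch the force.

>>> servo_tool:
  steps:
    - [-0.002,0.006,0,0,0,0,0]
    - [0,0.006,0,0,0,0,0]
    - [0,0.003,0,0,0,0,0]
    - [0,0.002,0,0,0,0,0]
    - [0,0,0,0,0,0,0]

```text
time_s: 3.12
position: [0.5319, 0.007, 0.1214]
orientation: [-90.0, 0.0, 164.8]
ft_force: [0.0, 0.3, 0.5]
gripper_width: 0.003
```

>>> servo_tool:
  steps:
    - [0,0.003,0,0,0,0,0]
    - [0,0.003,0,0,0,0,0]
    - [0,0.002,0,0,0,0,0]
    - [0,0,0,0,0,0,0]

```text
time_s: 3.45
position: [0.5323, 0.007, 0.1136]
orientation: [-90.0, 0.1, 164.8]
ft_force: [-0.9, 0.2, 6.1]
gripper_width: 0.001
```

>>> servo_tool:
  steps:
    - [0,0.003,0,0,0,0,0]
    - [0,0.003,0,0,0,0,0]
    - [0,0.0015,0,0,0,0,0]
    - [0,0,0,0,0,0,0]

```text
time_s: 3.78
position: [0.5324, 0.0071, 0.1065]
orientation: [-90.0, 0.1, 164.8]
ft_force: [-2.1, 0.3, 7.6]
gripper_width: -0.002
```

>>> servo_tool:
  steps:
    - [0,0.001,0,0,0,0,0]
    - [0,0.001,0,0,0,0,0]
    - [0,0,0,0,0,0,0]

```text
time_s: 4.03
position: [0.533, 0.0075, 0.1059]
orientation: [-90.1, 0.2, 164.8]
ft_force: [-2.4, 0.9, 14.9]
gripper_width: 0.0
```

>>> servo_tool:
  steps:
    - [0,0,0,0,0,0,0]

```text
time_s: 4.12
position: [0.533, 0.0075, 0.1059]
orientation: [-90.1, 0.2, 164.8]
ft_force: [-1.9, 1.9, 13.9]
gripper_width: -0.0
```

At the bottom stop with 14 N on the cap. I'll swing with friction for the first 10°, then check.

>>> servo_tool:
  steps:
    - [0.0025,0,0.0031,0,0,0,0]
    - [0.0023,0,0.0032,0,0,0,0]
    - [0.0022,0,0.0034,0,0,0,0]
    - [0.0021,0,0.0034,0,0,0,0]
    - [0.002,0,0.0035,0,0,0,0]

```text
time_s: 4.53
position: [0.5189, -0.0056, 0.106]
orientation: [-90.1, 0.3, 164.8]
ft_force: [-0.2, 2.3, 11.7]
gripper_width: -0.005
```

```bash
python3 - <<'E'
from bench import bot,vision
import cv2,numpy as np
a=vision.read_camera("wrist")["color"];b=vision.read_camera("scene")["color"]
b=cv2.resize(b[130:300,190:330],None,fx=2.47,fy=2.47)[:420]
cv2.imwrite("pics/w2.png",cv2.resize(np.hstack([a,cv2.copyMakeBorder(b,0,420-b.shape[0],0,0,cv2.BORDER_CONSTANT)]),None,fx=.88,fy=.88)[:,:800])
print(bot.sense()["position"],bot.sense()["ft_force"])
E
```

```text
[ 0.51824503 -0.00627291  0.10597317] [-1.75440598  0.39191578 12.61503424]
```

View pics/w2.png

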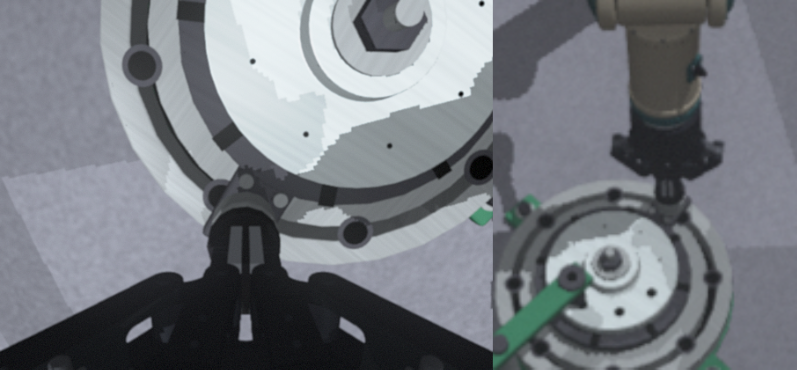

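The table turned with the finger: the old hole is now uncovered at about (215,195). I'll carry on along the arc to about 39° and stop short.

>>> servo_tool:
  steps:
    - [0.0028,0,0.0053,0,0,0,0]
    - [0.0025,0,0.0055,0,0,0,0]
    - [0.0022,0,0.0056,0,0,0,0]
    - [0.0019,0,0.0057,0,0,0,0]
    - [0.0017,0,0.0058,0,0,0,0]

```text
time_s: 5.05
position: [0.5012, -0.0301, 0.106]
orientation: [-90.1, 0.4, 164.8]
ft_force: [0.1, 2.0, 12.3]
gripper_width: -0.0
```

>>> servo_tool:
  steps:
    - [0.0014,0,0.0059,0,0,0,0]
    - [0.001,0,0.0059,0,0,0,0]
    - [0.0007,0,0.006,0,0,0,0]
    - [0.0003,0,0.005,0,0,0,0]
    - [0,0,0,0,0,0,0]

```text
time_s: 5.47
position: [0.4917, -0.0525, 0.106]
orientation: [-90.0, 0.3, 164.8]
ft_force: [-0.2, -1.2, 12.7]
gripper_width: -0.001
```

Stopped at about 37°. I'll lift straight off and back clockwise, then look.

>>> servo_tool:
  steps:
    - [0,-0.01,0,0,0,0,0]
    - [0,-0.02,0,0,0,0,0]
    - [0,-0.02,-0.02,0,0,0,0]
    - [0,0,-0.025,0,0,0,0]
    - [0,0,0,0,0,0,0]

```text
time_s: 5.88
position: [0.5032, -0.0052, 0.155]
orientation: [-90.2, 0.2, 164.9]
ft_force: [0.1, -0.1, 0.1]
gripper_width: -0.002
```

```bash
python3 - <<'E'
from bench import bot,vision
import cv2,numpy as np,pickle
w=vision.read_camera("wrist");s=vision.read_camera("scene")
pickle.dump((w,s),open("w3.pkl","wb"))
b=cv2.resize(s["color"][190:300,190:310],None,fx=3.8,fy=3.8)[:420,:350]
b=cv2.copyMakeBorder(b,0,420-b.shape[0],0,0,cv2.BORDER_CONSTANT)
cv2.imwrite("pics/w3.png",cv2.resize(np.hstack([w["color"],b]),None,fx=.87,fy=.87)[:,:800])
print(bot.sense()["position"],bot.sense()["ft_force"])
E
```

```text
[ 0.50119045 -0.0073526   0.15356316] [-0.0611591  -0.19023217 -1.02006328]
```

View pics/w3.png

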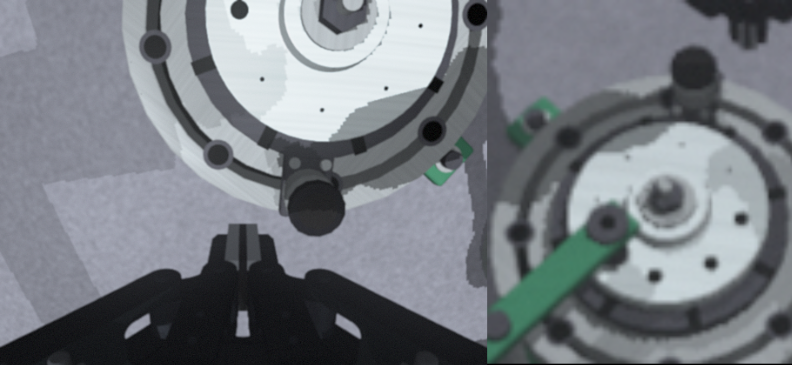

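The cap is at about (316,207) in the wrist view and (694,68) in the scene crop. I'll triangulate it.

```bash
python3 - <<'E'
import pickle
from h import *
w,s=pickle.load(open("w3.pkl","rb"))
c=np.array([.5994,-.085])
a=(w,316/.87,207/.87);b=(s,190+(694/.87-560)/3.8,190+68/.87/3.8)
p,g=cross(ray(*a),ray(*b));print("tri",p,g)
for n,q in(("w",a),("s",b)):
  for z in(.093,.104):
    v=onz(*q,z)[:2]-c;print(n,z,v+c,np.linalg.norm(v),np.degrees(np.arctan2(v[1],v[0]))-126.5)
v=p[:2]-c;print(np.degrees(np.arctan2(v[1],v[0]))-126.5)
E
```

```text
tri [ 0.49430502 -0.04806527  0.09527933] 0.0037534206383182723
w 0.093 [ 0.49185156 -0.04972312] 0.11318624302688292 35.34003282220286
w 0.104 [ 0.49647339 -0.04825585] 0.10928869349920034 33.853755775787704
s 0.093 [ 0.49454493 -0.0467297 ] 0.11162079199735159 33.44878541660211
s 0.104 [ 0.50121406 -0.04722494] 0.10520187583174076 32.45677881009291
34.13641422052464
```

The table has turned about 34.5° and the plunger is held down under the ring (cap at z ≈ 0.094). I'll finish by pushing the housing's flank, so first lower the tip beside it on the clockwise side.

>>> servo_tool:
  steps:
    - [0,0.02,0,0,0,0,0]
    - [0,0.02,0,0,0,0,0]
    - [0,0.02,0,0,0,0,0]
    - [0,0.01,0,0,0,0,0]
    - [0,0,0,0,0,0,0]

```text
time_s: 6.4
position: [0.4986, -0.0083, 0.0808]
orientation: [-89.9, -0.4, 164.8]
ft_force: [-0.1, -0.5, 0.2]
gripper_width: 0.001
```

>>> servo_tool:
  steps:
    - [0,0,0.004,0,0,0,0]
    - [0,0,0.004,0,0,0,0]
    - [0,0,0.003,0,0,0,0]
    - [0,0,0.002,0,0,0,0]
    - [0,0,0,0,0,0,0]

```text
time_s: 6.82
position: [0.4983, -0.0204, 0.0845]
orientation: [-90.1, 0.1, 164.7]
ft_force: [-0.1, 1.7, 0.8]
gripper_width: 0.001
```

>>> servo_tool:
  steps:
    - [0,0,0.002,0,0,0,0]
    - [0,0,0.002,0,0,0,0]
    - [0,0,0.002,0,0,0,0]
    - [0,0,0.002,0,0,0,0]
    - [0,0,0,0,0,0,0]

```text
time_s: 7.23
position: [0.4956, -0.0288, 0.0838]
orientation: [-89.9, 0.0, 164.8]
ft_force: [0.2, 1.5, 0.0]
gripper_width: 0.001
```

```bash
cat > look.py <<'E'
import sys,pickle,cv2,numpy as np
from bench import bot,vision
n=sys.argv[1]
w=vision.read_camera("wrist");s=vision.read_camera("scene")
pickle.dump((w,s),open(n+".pkl","wb"))
b=cv2.resize(s["color"][190:300,190:310],None,fx=3.8,fy=3.8)[:420,:350]
b=cv2.copyMakeBorder(b,0,420-b.shape[0],0,0,cv2.BORDER_CONSTANT)
cv2.imwrite(f"pics/{n}.png",cv2.resize(np.hstack([w["color"],b]),None,fx=.87,fy=.87)[:,:800])
q=bot.sense();print(q["position"],q["ft_force"])
E
python3 look.py w4
```

```text
[ 0.49595723 -0.02894869  0.0836817 ] [0.42449656 0.42166836 0.43384357]
```

View pics/w4.png

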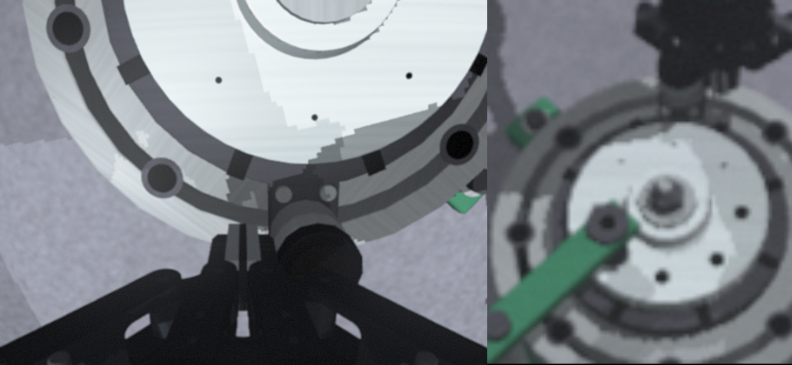

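The finger is touching the housing flank, with no great force. I'll push slowly until it locks, which should show as rising resistance.

>>> servo_tool:
  steps:
    - [0,0,0.0015,0,0,0,0]
    - [0,0,0.0015,0,0,0,0]
    - [0,0,0.0015,0,0,0,0]
    - [0,0,0.0015,0,0,0,0]
    - [0,0,0,0,0,0,0]

```text
time_s: 7.75
position: [0.4942, -0.0346, 0.0837]
orientation: [-89.9, 0.0, 164.8]
ft_force: [0.4, 0.2, 0.7]
gripper_width: -0.001
```

>>> servo_tool:
  steps:
    - [0,0,0.001,0,0,0,0]
    - [0,0,0.001,0,0,0,0]
    - [0,0,0,0,0,0,0]

```text
time_s: 8.0
position: [0.4936, -0.0361, 0.0837]
orientation: [-90.0, -0.0, 164.8]
ft_force: [-0.8, -0.3, 0.6]
gripper_width: 0.0
```

>>> servo_tool:
  steps:
    - [0,0,0.001,0,0,0,0]
    - [0,0,0.001,0,0,0,0]
    - [0,0,0,0,0,0,0]

```text
time_s: 8.25
position: [0.4931, -0.0377, 0.0838]
orientation: [-90.0, -0.0, 164.8]
ft_force: [-0.3, 0.8, -0.4]
gripper_width: -0.002
```

```bash
python3 look.py w5
```

```text
[ 0.49317263 -0.03773676  0.08376421] [-0.0243685  -0.7579605  -0.17257051]
```

View pics/w5.png

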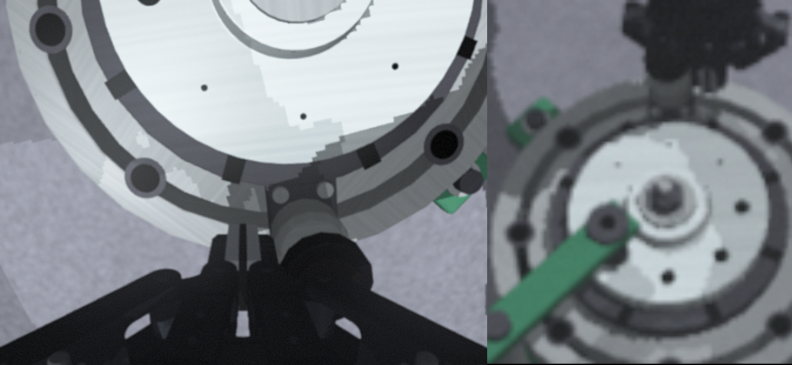

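The cap now looks higher, with more housing showing and almost no force, so it has probably sprung up. I'll back off and check.

>>> servo_tool:
  steps:
    - [0,0,-0.01,0,0,0,0]
    - [0,0,-0.02,0,0,0,0]
    - [0,-0.02,-0.02,0,0,0,0]
    - [0,-0.03,0,0,0,0,0]
    - [0,-0.03,0,0,0,0,0]

```text
time_s: 8.77
position: [0.5058, 0.0123, 0.164]
orientation: [-90.0, -0.1, 164.9]
ft_force: [0.4, 0.6, 0.2]
gripper_width: 0.001
```

>>> servo_tool:
  steps:
    - [0,0,0,0,0,0,0]
    - [0,0,0,0,0,0,0]
    - [0,0,0,0,0,0,0]

```text
time_s: 9.02
position: [0.5059, 0.0111, 0.1635]
orientation: [-90.0, -0.0, 164.8]
ft_force: [-0.2, -1.2, -0.5]
gripper_width: -0.001
```

```bash
python3 look.py w6
```

```text
[0.50528445 0.01082843 0.16254471] [-0.29774382 -0.17161672  0.03374674]
```

View pics/w6.png

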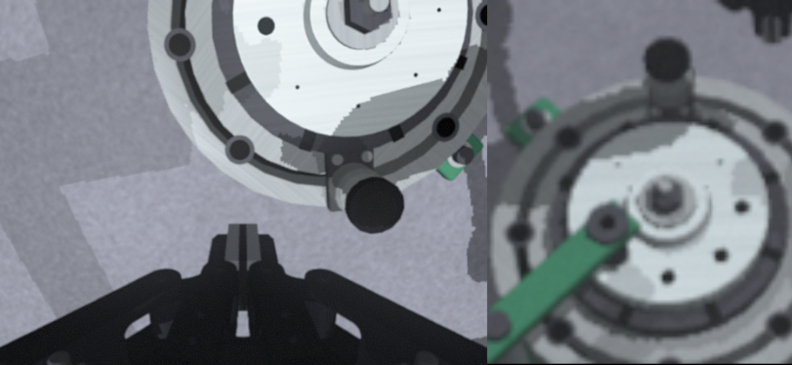

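```bash
python3 - <<'E'
import pickle
from h import *
w,s=pickle.load(open("w6.pkl","rb"))
c=np.array([.5994,-.085])
a=(w,375/.87,205/.87);b=(s,190+(667/.87-560)/3.8,190+59/.87/3.8)
p,g=cross(ray(*a),ray(*b));print("tri",p,g)
for n,q in(("w",a),("s",b)):
  for z in(.093,.104):
    v=onz(*q,z)[:2]-c;print(n,z,v+c,np.linalg.norm(v),np.degrees(np.arctan2(v[1],v[0]))-126.5)
E
```

```text
tri [ 0.48997551 -0.0668915   0.10735494] 0.0030014260622256528
w 0.093 [ 0.48164717 -0.07231689] 0.11843390404240565 47.3523955979457
w 0.104 [ 0.48683547 -0.06872314] 0.11373526310748969 45.27204860400656
s 0.093 [ 0.48278593 -0.06601655] 0.118149115794522 44.25400256926724
s 0.104 [ 0.48957038 -0.06632264] 0.11140641733232258 43.84874730277264
```

The cap is back at z ≈ 0.104–0.107 (it was 0.095 when down), at 45° and about 113 mm radius. So the plunger is up and locked in the next hole, and the arm is clear.

```bash
python3 -c "
from bench import workorder
print(workorder.sign_off())"
```

```text
the job is handed in; nothing more can be done
None
```

The table is now one hole on, anticlockwise, with the plunger sprung back up. The job was handed in at about 9 s on the robot's clock.

**What I did:** With the fingers shut, I pressed the plunger cap to its bottom stop with about 14 N and swung the table about 35° by friction on the cap. I lifted off with the plunger still held under the ring. Then I pushed the housing's flank slowly, in steps of 1 to 2 mm, until the plunger sprang up into the next hole, and backed off clear. Nothing was gripped, and the arm stayed away from the loose items.

**Last checks:**
- **Plunger:** two camera views put the cap at 107 mm above the bench. It should be 104 mm when fully up, and it read 95 mm while held down.
- **Table angle:** about 45.3° by the wrist camera and 43.8° by the scene camera, against 45°. The 1.5° disagreement, and a 3 mm miss between the two sight lines, fit the camera calibration error.
- **Not checked:** I didn't test the lock by pushing against it, and I took no final top-camera picture of the loose items.

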